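Log a sample with its reagent by pointing

ROBOT

A 6-joint arm with a two-finger parallel gripper is mounted at the origin on the work surface; the furniture and walls round the work are solid. World frame = base frame: x ahead of the robot, y to its left, z up, the work surface at z = 0. Lengths are in m, angles in rad, forces in N, time in s.
With the tool pointing down it reaches from about 0.35 to 0.875 m from the base axis. Payload 4.2 kg.
Tool frame: the origin (TCP) lies between the finger pads, 19 mm behind the fingertips; this is the grasp point; z points along the fingers, y is the line along which they close (so a half turn about z gives the same grasp; the last joint's range is limited). The gripper opens to 87 mm and grips with 3 to 60 N. Pads are 19 mm wide; open, the fingers measure 117 mm over their backs; the gripper's body (75 mm by 190 mm) begins 51 mm behind the grasp point.
Start: joints at [-1.068, 0.385, 0.008, 0, -1.194, -0.259], TCP at [0.151, -0.606, 0.241] pointing down, gripper open.
Joint ranges: [-3.14, 3.14], [-1.21, 2.06], [-1.07, 1.41], [-3.16, 2.05], [-2.99, -0.16], [-3.1, 3.1]. Speed limits (rad/s): [2.79, 2.79, 3.14, 3.14, 3.14, 3.14].

INTERFACE

Orientations are given as a unit quaternion [w, x, y, z].
In Python, from bench import robot gives the robot as it stands.
- The arm moves only by the tool jog_arm, never from a script. Its argument "commands" is a list of rows, each an object of numbers: "tx", "ty", "tz": the shift along the world's x, y, z in m; "spin": the turn about the world's z in rad; "grip": the finger opening in m, from 0 to 0.087. In form: [{"tx": .., "ty": .., "tz": .., "spin": .., "grip": ..}, ...]. A call has 1 to 20 rows; each row shifts and turns the commanded pose from where the row before left it; what a row does not reach is not made up. A row lasts 1/10 s, in which the tool goes at most 50 mm and 8.59 degrees, less where a joint would pass 70% of its speed; a pose out of reach is approached as far as the arm can. A call with a gripper value outside its range is refused whole. The fingers move at their own pace and stop on an object; "force" is the grip in N (left out, the last holds). Time passes only in rows, so rows that do not move let the fingers close. It gives the time, the measured TCP pose, the force, the opening and the grip force at its end, in the units of the state.
- robot.get_obs(): the state, without advancing time (a new reading comes with each control period).
- robot.grab_frame(name): name is "side" or "top"; returns the picture (400x640x3 uint8, red, green, blue); there is no depth.
- robot.get_calibration(name): a dict with "mtx" (3x3 intrinsics, pixels), "T" (4x4, takes a point from camera to world coordinates). Camera axes: x right, y down, z forward; pixel columns grow to the right and rows downward; lengths in m; the calibration is good to about 2 mm. A picture is of the moment at which its call begins. get_calibration takes no time and is no camera call.
- robot.hand_in(): hands the job in; it is judged then, once.
Trained networks look in the newest picture that a camera, given by its name, has taken for a name from the list of things; names that differ only in an ending like _2 or _b are one class to them, and where a whole thing is asked for, a point or a joint stands for the part that bears it (a point fixed in the world has none). Each returns a list of dicts, best first, with "confidence" (0 to 1); they miss things now and then, are a little off and sometimes report something else, mostly with a low value. They report only what shows in the picture. A call takes as long as a camera call. They do not tell look-alikes from the thing itself.
- robot.boxes_of(camera, thing): "xy" ([column, row] as shares, 0 to 1, of the picture: columns of its width, rows of its height, amid what is visible of it).
- robot.landmark_of(camera, thing): "xy" ([column, row] as shares, 0 to 1, of the picture: columns of its width, rows of its height: a listed point, or the origin of a listed thing).
The state is a dict: "time_s": time; "q": joint angles; "joint_vel": joint speeds; "joint_efforts": joint torques, N m; "tool_pos": TCP position; "tcp_rot": TCP orientation; "force": force on the tool from outside, world axes, zero at the start; "ft_torque": the same for the moment, N m; "finger_gap": finger opening in m; "grip_force": force on a finger pad.
Only numpy, scipy, OpenCV 4.12 (cv2) and the standard library are available. Lean on these libraries where they do the work, as an engineer would, in place of code of your own. Each camera call takes 0.05 s, during which the arm holds its last target. There are 200 camera calls.

TASK

Show the bench camera which sample gets which reagent: with the fingertips pointing straight down, hold them two to four centimetres above the white-capped vial for at least two seconds, then the same above the brown dropper bottle, and then push the green log button down until it stays down, and come away from it. Lift well clear in between, never touch, lift or shift the vials or the dropper bottle, never come low over the black-capped or blue-capped vial, and do not press the button early, because it records at once.

Things in the scene. Friction and masses are not known exactly. Their poses are not given: they have to be found in the camera images.
- white_vial: glass sample vial with a white screw cap, standing upright; 21 mm across, 48 mm tall to the top of the cap; origin at the centre of its underside, z up. It is loose and tips easily. The three vials stand in a loose row, at least 60 mm apart, in any order.
- black_vial: glass sample vial with a black screw cap, standing upright; 21 mm across, 48 mm tall to the top of the cap; origin at the centre of its underside, z up. It is loose and tips easily. The three vials stand in a loose row, at least 60 mm apart, in any order.
- blue_vial: glass sample vial with a dark blue screw cap, standing upright; 21 mm across, 48 mm tall to the top of the cap; origin at the centre of its underside, z up. It is loose and tips easily. The three vials stand in a loose row, at least 60 mm apart, in any order.
- dropper: brown glass dropper bottle with a red rubber teat, standing upright and loose; 36 mm across, 106 mm tall to the top of the teat; origin at the centre of its underside, z up. At least 70 mm from the vials.
- log_box: low white and grey switch box, 84 x 84 mm, 40 mm high, fixed to the worktop; a 50 mm steel bezel stands 4 mm high on its top round the green button; origin at the centre of its underside, z up.
- log_button (a joint): travel of the green button in m: 0 is out, 0.007 is fully down. It slides straight down against a steady resistance of about 3.5 N, then stops hard, and stays wherever it is left: it has no return spring.
- log_button_top (a point): centre of the top of the round green button, 40 mm across, 57 mm above the worktop when out; it goes down with the button.
Mind the look-alikes: they are no part of the job. Leave any turquoise look-alike of the blue_vial alone. There is more than one size of the log_box; the job needs the larger.

How it is judged:
By the outcome, as a careful person would: the job done as asked, in the order asked, and still so for the second after the job is handed in, with the robot touching nothing.
It also fails if it takes over 54 s, if anything falls off the work surface, if the arm or the gripper's body presses on something with over 40 N, if the wrist force passes 120 N, or if a joint passes its speed limit or range.

## Working session

There is one attempt and no reset: what is moved stays moved. The work goes in short steps, Python scripts to look and compute and a tool call to move; the robot and the scene stay as the last step left them, time stands still between calls to the robot, and variables do not carry over. Pictures are saved under pics/ and viewed, at most 10 in all, crops included, and the job is handed in when it is done.

Besides the shell and the picture viewer there is one more tool, called after "Request:" in YAML: its name, and indented under it one key for each argument. jog_arm: Moves the arm, as the interface text tells. Its arguments: {"type":"object","properties":{"commands":{"type":"array"},"force":{"type":"number"}},"required":["commands"]}

```bash
mkdir -p pics; cat > h.py <<'E'
import numpy as np, cv2
from bench import robot
def ray(cam,xy):
    c=robot.get_calibration(cam);K=np.array(c["mtx"]);T=np.array(c["T"])
    d=T[:3,:3]@np.linalg.solve(K,[xy[0],xy[1],1]);return T[:3,3],d
def atz(cam,xy,z):
    o,d=ray(cam,xy);return (o+d*(z-o[2])/d[2])
def proj(cam,p):
    c=robot.get_calibration(cam);K=np.array(c["mtx"]);T=np.linalg.inv(np.array(c["T"]))
    q=K@(T[:3,:3]@np.array(p)+T[:3,3]);return q[:2]/q[2]
E
python3 - <<'E'
from h import *
for c in("side","top"):
    im=robot.grab_frame(c);cv2.imwrite(f"pics/{c}0.png",im[:,:,::-1]);print(c,np.round(robot.get_calibration(c)["T"],3).tolist())
    for t in("white_vial","black_vial","blue_vial","dropper","log_box","log_button_top"):
        for r in robot.landmark_of(c,t):
            p=np.array(r["xy"])*[640,400]
            print(t,np.round(p),round(r["confidence"],2),np.round(atz(c,p,.057 if "top" in t else 0),3))
E
```

```text
side [[-0.98, -0.064, 0.186, 0.317], [-0.197, 0.369, -0.908, 1.041], [-0.011, -0.927, -0.375, 0.519], [0.0, 0.0, 0.0, 1.0]]
white_vial [309. 236.] 0.74 [ 0.553 -0.01   0.   ]
black_vial [296. 287.] 0.49 [0.531 0.215 0.   ]
blue_vial [284. 259.] 0.66 [0.581 0.111 0.   ]
blue_vial [307. 268.] 0.53 [0.527 0.138 0.   ]
dropper [295. 213.] 0.73 [ 0.619 -0.135  0.   ]
log_box [312. 195.] 0.94 [ 0.603 -0.27   0.   ]
log_box [359. 196.] 0.83 [ 0.472 -0.278  0.   ]
log_button_top [360. 175.] 0.6 [ 0.473 -0.297  0.057]
log_button_top [311. 181.] 0.38 [ 0.594 -0.225  0.057]
top [[-0.018, -0.989, 0.148, 0.396], [-1.0, 0.02, 0.009, -0.033], [-0.012, -0.147, -0.989, 0.962], [0.0, 0.0, 0.0, 1.0]]
white_vial [311. 205.] 0.46 [ 0.536 -0.005  0.   ]
black_vial [223. 215.] 0.59 [0.516 0.228 0.   ]
blue_vial [267. 191.] 0.5 [0.576 0.112 0.   ]
blue_vial [256. 213.] 0.39 [0.517 0.141 0.   ]
dropper [359. 174.] 0.6 [ 0.619 -0.132  0.   ]
log_box [357. 173.] 0.66 [ 0.619 -0.127  0.   ]
log_box [405. 180.] 0.61 [ 0.598 -0.254  0.   ]
log_button_top [417. 224.] 0.62 [ 0.477 -0.265  0.057]
log_button_top [411. 174.] 0.51 [ 0.601 -0.257  0.057]
```

View pics/top0.png

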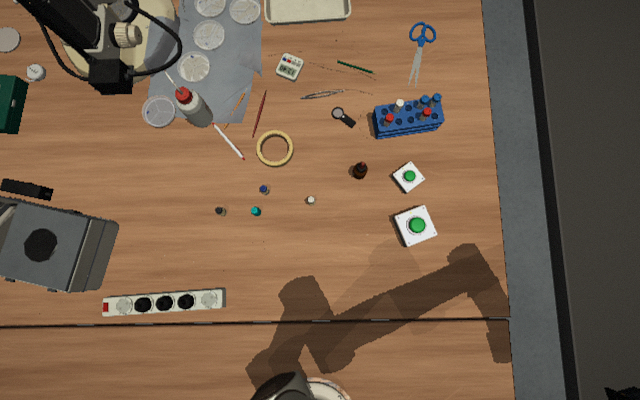

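View pics/side0.png

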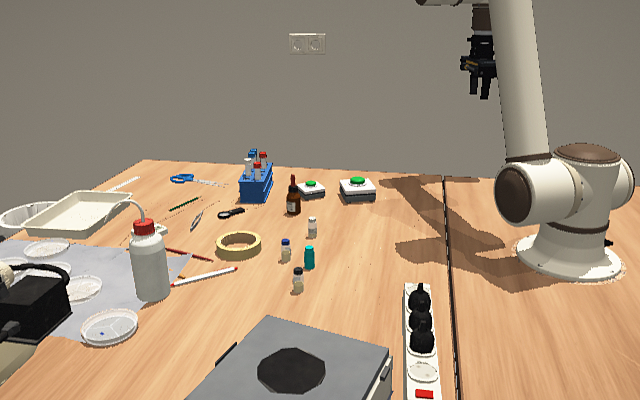

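The top view shows the white cap at (311,199), blue at (264,189), the turquoise look-alike at (256,211), black at (221,211) and the dropper at (360,171). The small box is at (408,177) and the large box at (416,225). The side view agrees, with the large box's button at (358,181), the white cap at (312,219) and the teat at (293,180). I'll refine these with colour centroids.

```bash
python3 - <<'E'
from h import *
def blob(c,m,x0,x1,y0,y1):
    im=cv2.imread(f"pics/{c}0.png").astype(int)[y0:y1,x0:x1];b,g,r=im[...,0],im[...,1],im[...,2]
    k={"w":(im.min(2)>140)&(im.max(2)-im.min(2)<40),"g":(g>r+40)&(g>b+30),"r":(r>60)&(r>2.2*g)&(r>2.2*b),"d":im.max(2)<75}[m]
    v,u=np.nonzero(k);return np.array([u.mean()+x0,v.mean()+y0]),len(u),(u.min()+x0,u.max()+x0,v.min()+y0,v.max()+y0)
for n,m,t,s,z in(("white","w",(303,320,192,208),(304,320,212,228),.044),("btn","g",(400,432,212,240),(340,378,172,190),.056),("small","g",(398,420,166,186),(298,326,176,190),.05),("teat","r",(348,372,160,182),(284,304,170,188),.098),("body","d",(345,375,158,184),(284,304,185,218),.03)):
    try:
        pt,ps=blob("top",m,*t),blob("side",m,*s)
        (o1,d1),(o2,d2)=ray("top",pt[0]),ray("side",ps[0])
        A=np.c_[d1,-d2];k=np.linalg.lstsq(A,o2-o1,rcond=None)[0];X=(o1+k[0]*d1+o2+k[1]*d2)/2
        print(n,pt,ps,"tri",X.round(4),"gap",np.linalg.norm(o1+k[0]*d1-o2-k[1]*d2).round(4),"atz",atz("top",pt[0],z).round(4),atz("side",ps[0],z).round(4))
    except Exception as e: print(n,e)
a=cv2.imread("pics/top0.png")[150:250,290:440];b=cv2.imread("pics/side0.png")[160:260,260:410]
cv2.imwrite("pics/c1.png",cv2.resize(np.vstack([a,b])[:, :],None,fx=3,fy=3,interpolation=2))
s=robot.get_obs();print(s["time_s"],s["tool_pos"],s["tcp_rot"])
E
```

```text
white (array([310.5       , 198.78571429]), 28, (np.int64(308), np.int64(313), np.int64(196), np.int64(201))) (array([312.54166667, 219.45833333]), 24, (np.int64(309), np.int64(316), np.int64(217), np.int64(227))) tri [ 0.5449 -0.0044  0.0444] gap 0.0021 atz [ 0.546  -0.0043  0.044 ] [ 0.544 -0.005  0.044]
btn (array([416.94179894, 224.75132275]), 189, (np.int64(410), np.int64(424), np.int64(218), np.int64(232))) (array([357.15730337, 179.98876404]), 89, (np.int64(350), np.int64(364), np.int64(177), np.int64(183))) tri [ 0.4751 -0.2655  0.052 ] gap 0.0006 atz [ 0.4744 -0.2645  0.056 ] [ 0.4741 -0.2544  0.056 ]
small (array([409.5, 175.5]), 88, (np.int64(405), np.int64(414), np.int64(171), np.int64(180))) (array([310.47727273, 182.93181818]), 44, (np.int64(306), np.int64(315), np.int64(181), np.int64(185))) tri [ 0.6024 -0.2572  0.0387] gap 0.0009 atz [ 0.5995 -0.2545  0.05  ] [ 0.5962 -0.2269  0.05  ]
teat (array([362.5  , 163.875]), 8, (np.int64(361), np.int64(364), np.int64(163), np.int64(165))) (array([292.38095238, 180.28571429]), 42, (np.int64(291), np.int64(294), np.int64(175), np.int64(186))) tri [ 0.6218 -0.133   0.0889] gap 0.0002 atz [ 0.6196 -0.132   0.098 ] [ 0.6152 -0.1082  0.098 ]
body (array([359.0212766, 170.7287234]), 188, (np.int64(352), np.int64(366), np.int64(163), np.int64(178))) (array([294.33333333, 198.64197531]), 243, (np.int64(287), np.int64(303), np.int64(185), np.int64(214))) tri [ 0.6167 -0.1289  0.0415] gap 0.0006 atz [ 0.6192 -0.1301  0.03  ] [ 0.6243 -0.1573  0.03  ]
0.7 [ 0.15089056 -0.60649339  0.24130215] [ 1.59315857e-05 -1.21607772e-01  9.92578233e-01 -4.26675819e-05]
```

View pics/c1.png

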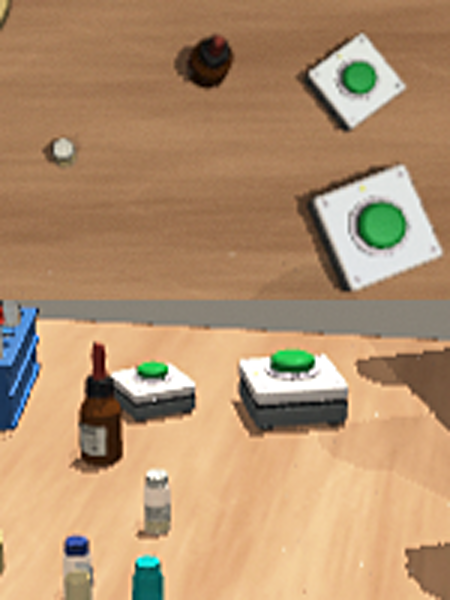

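Request:
jog_arm:
  commands:
    - {"tz": 0.01,"grip": 0}
    - {"tx": 0.02,"ty": 0.03,"spin": 0.07}
    - {"tx": 0.02,"ty": 0.03,"spin": 0.07}
    - {"tx": 0.02,"ty": 0.03,"spin": 0.07}
    - {"tx": 0.02,"ty": 0.03,"spin": 0.07}
    - {"tx": 0.02,"ty": 0.03,"spin": 0.07}
    - {"tx": 0.02,"ty": 0.03,"spin": 0.07}
    - {"tx": 0.02,"ty": 0.03,"spin": 0.07}
    - {"tx": 0.02,"ty": 0.03,"spin": 0.07}
    - {"tx": 0.02,"ty": 0.03,"spin": 0.07}
    - {"tx": 0.02,"ty": 0.03,"spin": 0.07}
    - {"tx": 0.02,"ty": 0.03,"spin": 0.07}
    - {"tx": 0.02,"ty": 0.03,"spin": 0.07}
    - {"tx": 0.02,"ty": 0.03,"spin": 0.07}
    - {"tx": 0.02,"ty": 0.03,"spin": 0.07}
    - {"tx": 0.02,"ty": 0.03,"spin": 0.07}
    - {"tx": 0.02,"ty": 0.03,"spin": 0.07}
    - {"tx": 0.02,"ty": 0.03,"spin": 0.07}
    - {"tx": 0.02,"ty": 0.03,"spin": 0.07}
    - {"tx": 0.02,"ty": 0.03,"spin": 0.07}

```text
invalid input
```

Request:
jog_arm:
  commands:
    - {"tx": 0,"ty": 0,"tz": 0.01,"spin": 0,"grip": 0}
    - {"tx": 0.02,"ty": 0.03,"tz": 0,"spin": 0.07,"grip": 0}

```text
time_s: 0.9
tool_pos: [0.17, -0.5791, 0.2524]
tcp_rot: [-0.0, -0.155, 0.988, -0.002]
force: [0.8, 0.2, 0.4]
finger_gap: 0.0778
grip_force: 0.0
```

Request:
jog_arm:
  commands:
    - {"tx": 0.02,"ty": 0.03,"tz": 0,"spin": 0.07,"grip": 0}
    - {"tx": 0.02,"ty": 0.03,"tz": 0,"spin": 0.07,"grip": 0}
    - {"tx": 0.02,"ty": 0.03,"tz": 0,"spin": 0.07,"grip": 0}
    - {"tx": 0.02,"ty": 0.03,"tz": 0,"spin": 0.07,"grip": 0}
    - {"tx": 0.02,"ty": 0.03,"tz": 0,"spin": 0.07,"grip": 0}
    - {"tx": 0.02,"ty": 0.03,"tz": 0,"spin": 0.07,"grip": 0}
    - {"tx": 0.02,"ty": 0.03,"tz": 0,"spin": 0.07,"grip": 0}
    - {"tx": 0.02,"ty": 0.03,"tz": 0,"spin": 0.07,"grip": 0}
    - {"tx": 0.02,"ty": 0.03,"tz": 0,"spin": 0.07,"grip": 0}
    - {"tx": 0.02,"ty": 0.03,"tz": 0,"spin": 0.07,"grip": 0}
    - {"tx": 0.02,"ty": 0.03,"tz": 0,"spin": 0.07,"grip": 0}
    - {"tx": 0.02,"ty": 0.03,"tz": 0,"spin": 0.07,"grip": 0}
    - {"tx": 0.02,"ty": 0.03,"tz": 0,"spin": 0.07,"grip": 0}
    - {"tx": 0.02,"ty": 0.03,"tz": 0,"spin": 0.07,"grip": 0}
    - {"tx": 0.02,"ty": 0.03,"tz": 0,"spin": 0.07,"grip": 0}
    - {"tx": 0.02,"ty": 0.03,"tz": 0,"spin": 0.07,"grip": 0}
    - {"tx": 0.02,"ty": 0.03,"tz": 0,"spin": 0.07,"grip": 0}
    - {"tx": 0.02,"ty": 0.03,"tz": 0,"spin": 0.07,"grip": 0}
    - {"tx": 0.01,"ty": 0.03,"tz": 0,"spin": 0,"grip": 0}
    - {"tx": 0,"ty": 0,"tz": 0,"spin": 0,"grip": 0}

```text
time_s: 2.9
tool_pos: [0.5425, -0.0037, 0.2518]
tcp_rot: [-0.001, 0.71, -0.705, 0.0]
force: [-0.2, -0.0, 0.4]
finger_gap: 0.0001
grip_force: 0.0
```

Request:
jog_arm:
  commands:
    - {"tx": 0.002,"ty": -0.001,"tz": -0.02,"spin": 0,"grip": 0}
    - {"tx": 0,"ty": 0,"tz": -0.02,"spin": 0,"grip": 0}
    - {"tx": 0,"ty": 0,"tz": -0.02,"spin": 0,"grip": 0}
    - {"tx": 0,"ty": 0,"tz": -0.02,"spin": 0,"grip": 0}
    - {"tx": 0,"ty": 0,"tz": -0.02,"spin": 0,"grip": 0}
    - {"tx": 0,"ty": 0,"tz": -0.02,"spin": 0,"grip": 0}
    - {"tx": 0,"ty": 0,"tz": -0.015,"spin": 0,"grip": 0}
    - {"tx": 0,"ty": 0,"tz": -0.01,"spin": 0,"grip": 0}
    - {"tx": 0,"ty": 0,"tz": -0.009,"spin": 0,"grip": 0}
    - {"tx": 0,"ty": 0,"tz": 0,"spin": 0,"grip": 0}
    - {"tx": 0,"ty": 0,"tz": 0,"spin": 0,"grip": 0}
    - {"tx": 0,"ty": 0,"tz": 0,"spin": 0,"grip": 0}

```text
time_s: 4.1
tool_pos: [0.5435, -0.0074, 0.0981]
tcp_rot: [-0.001, 0.708, -0.706, 0.0]
force: [-0.4, -0.5, -0.8]
finger_gap: 0.0004
grip_force: 0.0
```

```bash
python3 - <<'E'
from h import *
im=robot.grab_frame("side")[:,:,::-1];im2=robot.grab_frame("top")[:,:,::-1]
cv2.imwrite("pics/s1.png",cv2.resize(np.vstack([im[150:260,240:390],im2[140:250,260:410]]),None,fx=3,fy=2.7,interpolation=2))
s=robot.get_obs();print(s["time_s"],s["tool_pos"],proj("side",s["tool_pos"]-np.array([0,0,.019])),proj("side",[.545,-.0045,.048]))
E
```

```text
4.2 [ 0.54330584 -0.00737528  0.09796256] [312.84936669 204.85781184] [312.05020738 217.90125044]
```

View pics/s1.png

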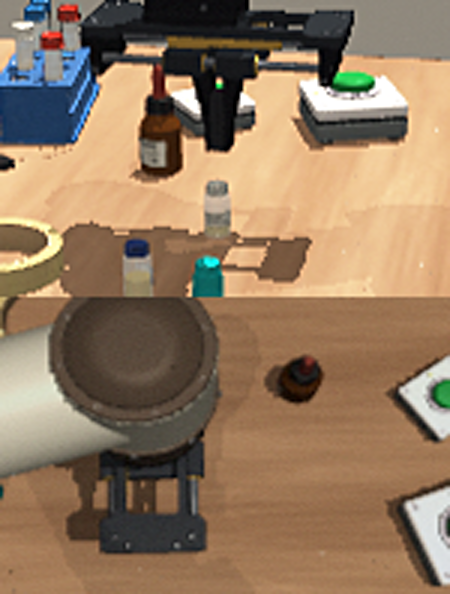

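The side picture shows the fingertips at about (313,205), directly above the white cap at (312,217), with a gap of about 3 cm. I'll nudge slightly and hold.

Request:
jog_arm:
  commands:
    - {"tx": 0.002,"ty": 0.003,"tz": 0,"spin": 0,"grip": 0}
    - {"tx": 0,"ty": 0,"tz": 0,"spin": 0,"grip": 0}
    - {"tx": 0,"ty": 0,"tz": 0,"spin": 0,"grip": 0}
    - {"tx": 0,"ty": 0,"tz": 0,"spin": 0,"grip": 0}
    - {"tx": 0,"ty": 0,"tz": 0,"spin": 0,"grip": 0}
    - {"tx": 0,"ty": 0,"tz": 0,"spin": 0,"grip": 0}
    - {"tx": 0,"ty": 0,"tz": 0,"spin": 0,"grip": 0}
    - {"tx": 0,"ty": 0,"tz": 0,"spin": 0,"grip": 0}
    - {"tx": 0,"ty": 0,"tz": 0,"spin": 0,"grip": 0}
    - {"tx": 0,"ty": 0,"tz": 0,"spin": 0,"grip": 0}
    - {"tx": 0,"ty": 0,"tz": 0,"spin": 0,"grip": 0}
    - {"tx": 0,"ty": 0,"tz": 0,"spin": 0,"grip": 0}
    - {"tx": 0,"ty": 0,"tz": 0,"spin": 0,"grip": 0}
    - {"tx": 0,"ty": 0,"tz": 0,"spin": 0,"grip": 0}
    - {"tx": 0,"ty": 0,"tz": 0,"spin": 0,"grip": 0}
    - {"tx": 0,"ty": 0,"tz": 0,"spin": 0,"grip": 0}
    - {"tx": 0,"ty": 0,"tz": 0,"spin": 0,"grip": 0}
    - {"tx": 0,"ty": 0,"tz": 0,"spin": 0,"grip": 0}
    - {"tx": 0,"ty": 0,"tz": 0,"spin": 0,"grip": 0}
    - {"tx": 0,"ty": 0,"tz": 0,"spin": 0,"grip": 0}

```text
time_s: 6.2
tool_pos: [0.5449, -0.0045, 0.0973]
tcp_rot: [-0.0, 0.708, -0.706, 0.0]
force: [-0.3, -0.1, 0.8]
finger_gap: 0.0004
grip_force: 0.0
```

Request:
jog_arm:
  commands:
    - {"tx": 0,"ty": 0,"tz": 0,"spin": 0,"grip": 0}
    - {"tx": 0,"ty": 0,"tz": 0,"spin": 0,"grip": 0}
    - {"tx": 0,"ty": 0,"tz": 0,"spin": 0,"grip": 0}
    - {"tx": 0,"ty": 0,"tz": 0,"spin": 0,"grip": 0}
    - {"tx": 0,"ty": 0,"tz": 0,"spin": 0,"grip": 0}
    - {"tx": 0,"ty": 0,"tz": 0.02,"spin": 0,"grip": 0}
    - {"tx": 0,"ty": 0,"tz": 0.03,"spin": 0,"grip": 0}
    - {"tx": 0,"ty": 0,"tz": 0.03,"spin": 0,"grip": 0}
    - {"tx": 0,"ty": 0,"tz": 0.03,"spin": 0,"grip": 0}
    - {"tx": 0,"ty": 0,"tz": 0.03,"spin": 0,"grip": 0}
    - {"tx": 0,"ty": 0,"tz": 0.03,"spin": 0,"grip": 0}
    - {"tx": 0,"ty": 0,"tz": 0.02,"spin": 0,"grip": 0}
    - {"tx": 0.014,"ty": -0.026,"tz": 0,"spin": 0,"grip": 0}
    - {"tx": 0.015,"ty": -0.025,"tz": 0,"spin": 0,"grip": 0}
    - {"tx": 0.015,"ty": -0.025,"tz": 0,"spin": 0,"grip": 0}
    - {"tx": 0.015,"ty": -0.025,"tz": 0,"spin": 0,"grip": 0}
    - {"tx": 0.015,"ty": -0.025,"tz": 0,"spin": 0,"grip": 0}
    - {"tx": 0,"ty": 0,"tz": 0,"spin": 0,"grip": 0}
    - {"tx": 0,"ty": 0,"tz": 0,"spin": 0,"grip": 0}

```text
time_s: 8.1
tool_pos: [0.6187, -0.1308, 0.2865]
tcp_rot: [0.0, 0.708, -0.706, -0.001]
force: [0.2, -0.7, -1.0]
finger_gap: 0.0004
grip_force: 0.0
```

Request:
jog_arm:
  commands:
    - {"tx": 0.001,"ty": -0.001,"tz": -0.02,"spin": 0,"grip": 0}
    - {"tx": 0,"ty": 0,"tz": -0.02,"spin": 0,"grip": 0}
    - {"tx": 0,"ty": 0,"tz": -0.02,"spin": 0,"grip": 0}
    - {"tx": 0,"ty": 0,"tz": -0.02,"spin": 0,"grip": 0}
    - {"tx": 0,"ty": 0,"tz": -0.02,"spin": 0,"grip": 0}
    - {"tx": 0,"ty": 0,"tz": -0.015,"spin": 0,"grip": 0}
    - {"tx": 0,"ty": 0,"tz": -0.01,"spin": 0,"grip": 0}
    - {"tx": 0,"ty": 0,"tz": -0.006,"spin": 0,"grip": 0}
    - {"tx": 0,"ty": 0,"tz": 0,"spin": 0,"grip": 0}
    - {"tx": 0,"ty": 0,"tz": 0,"spin": 0,"grip": 0}

```text
time_s: 9.1
tool_pos: [0.6203, -0.1313, 0.1571]
tcp_rot: [-0.0, 0.708, -0.706, 0.001]
force: [0.9, 0.4, -0.3]
finger_gap: 0.0004
grip_force: 0.0
```

```bash
python3 - <<'E'
from h import *
im=robot.grab_frame("side")[:,:,::-1]
cv2.imwrite("pics/s2.png",cv2.resize(im[130:260,230:390],None,fx=4,fy=4,interpolation=2))
s=robot.get_obs();print(s["time_s"],s["tool_pos"],proj("side",s["tool_pos"]-np.array([0,0,.019])),proj("side",[.62,-.132,.106]))
E
```

```text
9.15 [ 0.6204149  -0.13141653  0.1572873 ] [292.13769321 161.57042762] [292.73556065 173.96315912]
```

View pics/s2.png

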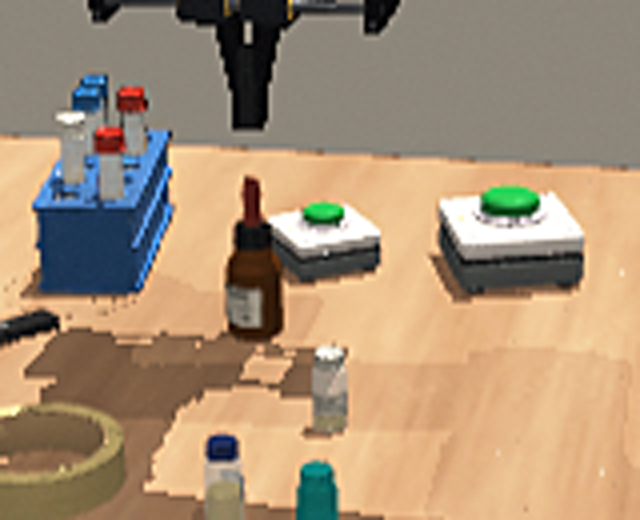

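The fingertips at (292,162) are right above the teat top at (293,174), about 3 cm up. I'll hold, lift, then move over the large box.

Request:
jog_arm:
  commands:
    - {"tx": 0,"ty": 0,"tz": -0.002,"spin": 0,"grip": 0}
    - {"tx": 0,"ty": 0,"tz": 0,"spin": 0,"grip": 0}
    - {"tx": 0,"ty": 0,"tz": 0,"spin": 0,"grip": 0}
    - {"tx": 0,"ty": 0,"tz": 0,"spin": 0,"grip": 0}
    - {"tx": 0,"ty": 0,"tz": 0,"spin": 0,"grip": 0}
    - {"tx": 0,"ty": 0,"tz": 0,"spin": 0,"grip": 0}
    - {"tx": 0,"ty": 0,"tz": 0,"spin": 0,"grip": 0}
    - {"tx": 0,"ty": 0,"tz": 0,"spin": 0,"grip": 0}
    - {"tx": 0,"ty": 0,"tz": 0,"spin": 0,"grip": 0}
    - {"tx": 0,"ty": 0,"tz": 0,"spin": 0,"grip": 0}
    - {"tx": 0,"ty": 0,"tz": 0,"spin": 0,"grip": 0}
    - {"tx": 0,"ty": 0,"tz": 0,"spin": 0,"grip": 0}
    - {"tx": 0,"ty": 0,"tz": 0,"spin": 0,"grip": 0}
    - {"tx": 0,"ty": 0,"tz": 0,"spin": 0,"grip": 0}
    - {"tx": 0,"ty": 0,"tz": 0,"spin": 0,"grip": 0}
    - {"tx": 0,"ty": 0,"tz": 0,"spin": 0,"grip": 0}
    - {"tx": 0,"ty": 0,"tz": 0,"spin": 0,"grip": 0}
    - {"tx": 0,"ty": 0,"tz": 0,"spin": 0,"grip": 0}
    - {"tx": 0,"ty": 0,"tz": 0,"spin": 0,"grip": 0}
    - {"tx": 0,"ty": 0,"tz": 0,"spin": 0,"grip": 0}

```text
time_s: 11.15
tool_pos: [0.6199, -0.1315, 0.1542]
tcp_rot: [-0.0, 0.708, -0.706, 0.0]
force: [0.3, 0.3, 0.0]
finger_gap: 0.0008
grip_force: 0.0
```

Request:
jog_arm:
  commands:
    - {"tx": 0,"ty": 0,"tz": 0,"spin": 0,"grip": 0}
    - {"tx": 0,"ty": 0,"tz": 0,"spin": 0,"grip": 0}
    - {"tx": 0,"ty": 0,"tz": 0,"spin": 0,"grip": 0}
    - {"tx": 0,"ty": 0,"tz": 0,"spin": 0,"grip": 0}
    - {"tx": 0,"ty": 0,"tz": 0,"spin": 0,"grip": 0}
    - {"tx": 0,"ty": 0,"tz": 0.02,"spin": 0,"grip": 0}
    - {"tx": 0,"ty": 0,"tz": 0.03,"spin": 0,"grip": 0}
    - {"tx": 0,"ty": 0,"tz": 0.03,"spin": 0,"grip": 0}
    - {"tx": 0,"ty": 0,"tz": 0.03,"spin": 0,"grip": 0}
    - {"tx": 0,"ty": 0,"tz": 0.02,"spin": 0,"grip": 0}
    - {"tx": -0.025,"ty": -0.023,"tz": 0,"spin": 0,"grip": 0}
    - {"tx": -0.024,"ty": -0.022,"tz": 0,"spin": 0,"grip": 0}
    - {"tx": -0.024,"ty": -0.022,"tz": 0,"spin": 0,"grip": 0}
    - {"tx": -0.024,"ty": -0.022,"tz": 0,"spin": 0,"grip": 0}
    - {"tx": -0.024,"ty": -0.022,"tz": 0,"spin": 0,"grip": 0}
    - {"tx": -0.024,"ty": -0.022,"tz": 0,"spin": 0,"grip": 0}
    - {"tx": 0,"ty": 0,"tz": 0,"spin": 0,"grip": 0}
    - {"tx": 0,"ty": 0,"tz": 0,"spin": 0,"grip": 0}

```text
time_s: 12.95
tool_pos: [0.4746, -0.2649, 0.2846]
tcp_rot: [-0.0, 0.708, -0.706, 0.0]
force: [0.1, -0.9, -0.5]
finger_gap: 0.0005
grip_force: 0.0
```

Request:
jog_arm:
  commands:
    - {"tx": 0,"ty": 0,"tz": -0.03,"spin": 0,"grip": 0}
    - {"tx": 0,"ty": 0,"tz": -0.03,"spin": 0,"grip": 0}
    - {"tx": 0,"ty": 0,"tz": -0.03,"spin": 0,"grip": 0}
    - {"tx": 0,"ty": 0,"tz": -0.03,"spin": 0,"grip": 0}
    - {"tx": 0,"ty": 0,"tz": -0.03,"spin": 0,"grip": 0}
    - {"tx": 0,"ty": 0,"tz": -0.02,"spin": 0,"grip": 0}
    - {"tx": 0,"ty": 0,"tz": -0.015,"spin": 0,"grip": 0}
    - {"tx": 0,"ty": 0,"tz": 0,"spin": 0,"grip": 0}
    - {"tx": 0,"ty": 0,"tz": 0,"spin": 0,"grip": 0}

```text
time_s: 13.85
tool_pos: [0.4758, -0.2641, 0.0994]
tcp_rot: [0.0, 0.709, -0.706, 0.0]
force: [-0.3, 0.7, -0.2]
finger_gap: 0.0
grip_force: 0.0
```

```bash
python3 - <<'E'
from h import *
im=robot.grab_frame("side")[:,:,::-1]
cv2.imwrite("pics/s3.png",cv2.resize(im[130:230,280:440],None,fx=4,fy=4,interpolation=2))
s=robot.get_obs();print(s["time_s"],s["tool_pos"],s["force"],proj("side",s["tool_pos"]-np.array([0,0,.019])))
E
```

```text
13.9 [ 0.4760714  -0.26431053  0.09996646] [0.08661256 0.18095059 0.20404423] [357.05688145 169.93455018]
```

View pics/s3.png

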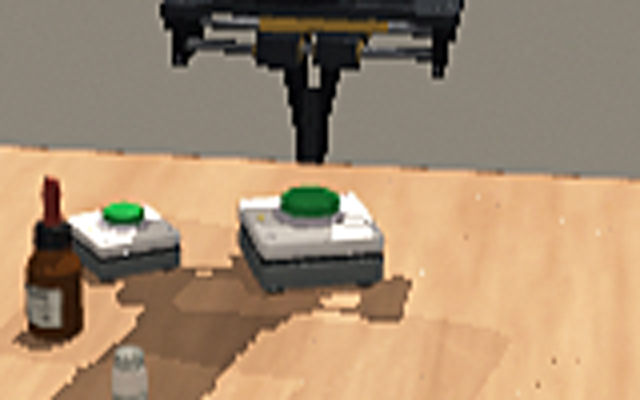

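The fingertips at (357,170) are centred over the button at (358,179), about 2 cm up. Now I'll press slowly.

Request:
jog_arm:
  commands:
    - {"tx": 0,"ty": 0,"tz": -0.01,"spin": 0,"grip": 0}
    - {"tx": 0,"ty": 0,"tz": -0.008,"spin": 0,"grip": 0}
    - {"tx": 0,"ty": 0,"tz": -0.004,"spin": 0,"grip": 0}
    - {"tx": 0,"ty": 0,"tz": -0.002,"spin": 0,"grip": 0}
    - {"tx": 0,"ty": 0,"tz": -0.002,"spin": 0,"grip": 0}
    - {"tx": 0,"ty": 0,"tz": -0.002,"spin": 0,"grip": 0}
    - {"tx": 0,"ty": 0,"tz": 0,"spin": 0,"grip": 0}
    - {"tx": 0,"ty": 0,"tz": 0,"spin": 0,"grip": 0}

```text
time_s: 14.7
tool_pos: [0.4753, -0.2647, 0.0712]
tcp_rot: [-0.0, 0.708, -0.706, 0.001]
force: [0.6, 0.9, -0.1]
finger_gap: 0.0007
grip_force: 0.0
```

Request:
jog_arm:
  commands:
    - {"tx": 0,"ty": 0,"tz": -0.001,"spin": 0,"grip": 0}
    - {"tx": 0,"ty": 0,"tz": -0.001,"spin": 0,"grip": 0}

```text
time_s: 14.9
tool_pos: [0.4755, -0.2647, 0.0697]
tcp_rot: [-0.0, 0.708, -0.706, 0.001]
force: [0.0, 0.4, 3.3]
finger_gap: 0.0003
grip_force: 1.7
```

Request:
jog_arm:
  commands:
    - {"tx": 0,"ty": 0,"tz": -0.001,"spin": 0,"grip": 0}

```text
time_s: 15.0
tool_pos: [0.4754, -0.2647, 0.0689]
tcp_rot: [-0.0, 0.708, -0.706, 0.001]
force: [-2.4, 2.3, 12.3]
finger_gap: 0.0003
grip_force: 5.9
```

Request:
jog_arm:
  commands:
    - {"tx": 0,"ty": 0,"tz": 0,"spin": 0,"grip": 0}

```text
time_s: 15.1
tool_pos: [0.4755, -0.2647, 0.069]
tcp_rot: [-0.0, 0.708, -0.706, 0.001]
force: [-0.6, 1.5, 6.0]
finger_gap: 0.0002
grip_force: 2.8
```

The tool stopped hard at TCP z = 0.069, which is exactly full travel. I'll add a small firm push, then lift away.

Request:
jog_arm:
  commands:
    - {"tx": 0,"ty": 0,"tz": -0.001,"spin": 0,"grip": 0}
    - {"tx": 0,"ty": 0,"tz": 0,"spin": 0,"grip": 0}

```text
time_s: 15.3
tool_pos: [0.4755, -0.2647, 0.0689]
tcp_rot: [-0.0, 0.708, -0.706, 0.001]
force: [-2.3, 2.6, 10.8]
finger_gap: 0.0006
grip_force: 5.5
```

Request:
jog_arm:
  commands:
    - {"tx": 0,"ty": 0,"tz": 0.005,"spin": 0,"grip": 0}
    - {"tx": 0,"ty": 0,"tz": 0.02,"spin": 0,"grip": 0}
    - {"tx": 0,"ty": 0,"tz": 0.03,"spin": 0,"grip": 0}
    - {"tx": 0,"ty": 0,"tz": 0.03,"spin": 0,"grip": 0}
    - {"tx": 0,"ty": 0,"tz": 0.03,"spin": 0,"grip": 0}
    - {"tx": 0,"ty": 0,"tz": 0.03,"spin": 0,"grip": 0}
    - {"tx": 0,"ty": 0,"tz": 0.03,"spin": 0,"grip": 0}
    - {"tx": -0.01,"ty": -0.03,"tz": 0,"spin": 0,"grip": 0}
    - {"tx": -0.01,"ty": -0.03,"tz": 0,"spin": 0,"grip": 0}
    - {"tx": -0.01,"ty": -0.03,"tz": 0,"spin": 0,"grip": 0}
    - {"tx": 0,"ty": -0.03,"tz": 0,"spin": 0,"grip": 0}
    - {"tx": 0,"ty": 0,"tz": 0,"spin": 0,"grip": 0}
    - {"tx": 0,"ty": 0,"tz": 0,"spin": 0,"grip": 0}
    - {"tx": 0,"ty": 0,"tz": 0,"spin": 0,"grip": 0}

```text
time_s: 16.7
tool_pos: [0.4448, -0.3839, 0.2419]
tcp_rot: [-0.0, 0.708, -0.706, -0.0]
force: [0.1, 0.9, -1.1]
finger_gap: 0.0006
grip_force: 0.0
```

```bash
python3 - <<'E'
from h import *
im=robot.grab_frame("side")[:,:,::-1]
cv2.imwrite("pics/s4.png",cv2.resize(im[130:280,240:400],None,fx=4,fy=4,interpolation=2))
s=robot.get_obs();print(s["time_s"],s["tool_pos"],s["force"])
E
```

```text
16.75 [ 0.44496384 -0.38369668  0.24208988] [-0.06550011 -0.33045668  0.3153745 ]
```

View pics/s4.png

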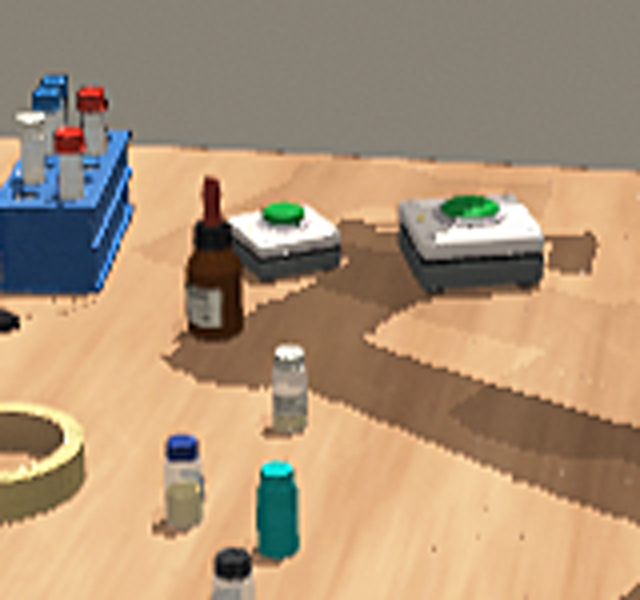

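The large box's button at (358,182) is now visibly lower. The vials and dropper are where they were, and the arm is clear.

```bash
python3 -c "
from bench import robot
print(robot.hand_in())"
```

```text
the job is handed in; nothing more can be done
None
```

I held the fingertips about 3 cm above the white-capped vial, then above the brown dropper bottle, for over two seconds each. I then pushed the green button on the larger box down to its stop, moved clear without touching any vial or the bottle, and handed the job in at about 17 s; no verdict came back.

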